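# Spin the vial carousel and stop it on the sample

### The job

Flick the free-running vial carousel with a fingertip so that it spins by itself, either way round, and let the orange-capped vial run past the violet pointer at least once while you touch nothing. On a later pass, brake the wheel by pressing a fingertip on the bare outer ring of its deck and hold it there until it stands still, so that it stops at the first attempt with the orange-capped vial in line with the pointer, in front of the code reader; then take the finger away. Leave every vial standing in its pocket, lift nothing, and leave the carton, the jar and the tape roll alone.

Things in the scene. Friction and masses are not known exactly. Their poses are not given: they have to be found in the camera images.
- base: Fixed white base of the carousel: a round plate 280 mm across and 12 mm thick on the table with a tongue carrying a grey code reader (50 x 60 mm, top 62 mm above the table, its near face 185 mm from the axis). Origin: on the wheel's axis, at table height; z up; its +x axis points from the wheel's axis through the violet pointer to the reader.
- pointer (a point): Tip of the violet pointer, a block 12 mm wide fixed on the base, 140 mm from the wheel's axis along the base's +x, 50 mm above the table. It stands just outside the wheel's rim (130 mm from the axis).
- wheel (a joint): Angle of the wheel in rad about its vertical axis: 0 at the start, growing anticlockwise seen from above, without limit (it goes on past 2 pi). The wheel turns freely on a bearing with very little drag and coasts many seconds after a flick.
- deck: Turning deck of the carousel: a white disc 260 mm across, top face 45 mm above the table. Origin: on the axis, 33 mm above the table; z up, x and y turn with the wheel. The ring from 90 mm radius to the rim (130 mm) is flat and bare: brake there. Mass with the wheel about 1 kg; a press of a few newtons on the ring stops it almost at once. The deck is sprung: it starts to sink at about 4 N, gives 1 mm per 1.5 N and bottoms out at 8 mm.
- post0 (a point): Top centre of a blue upright post for flicking, 12 mm thick and 36 mm tall, 80 mm from the axis, at 45 degrees from the deck's x axis; top 81 mm above the table.
- post1 (a point): Top centre of a blue upright post for flicking, 12 mm thick and 36 mm tall, 80 mm from the axis, at 135 degrees from the deck's x axis; top 81 mm above the table.
- post2 (a point): Top centre of a blue upright post for flicking, 12 mm thick and 36 mm tall, 80 mm from the axis, at 225 degrees from the deck's x axis; top 81 mm above the table.
- post3 (a point): Top centre of a blue upright post for flicking, 12 mm thick and 36 mm tall, 80 mm from the axis, at 315 degrees from the deck's x axis; top 81 mm above the table.
- hub (a point): Top centre of the steel hub cap on the wheel's axis, 61 mm above the table. Around it, 50 mm from the axis at 0, 90, 180 and 270 degrees from the deck's x axis, are four clear square pockets, 29 mm outside, 25 mm inside, walls rising 18 mm above the deck, each holding a vial.
- vial_orange: The sample: a glass vial 22 mm across and 48 mm tall with an orange cap, standing loose in one of the four pockets (which one varies), 50 mm from the wheel's axis and turning with the wheel. Origin: centre of its underside, about 47 mm above the table; z up.
- vial_a: A vial of the same size and place with a grey cap, standing in another pocket. Origin: centre of its underside.
- vial_b: A vial of the same size and place with a grey cap, standing in another pocket. Origin: centre of its underside.
- vial_c: A vial of the same size and place with a grey cap, standing in another pocket. Origin: centre of its underside.
- carton: Bystander: white folding carton with a violet band, 42 x 42 x 70 mm, standing beside the carousel. Origin: centre of its underside.
- bottle: Bystander: amber glass jar with a white cap, 52 mm across and 100 mm tall. Origin: centre of its underside.
- tape: Bystander: yellow tape roll lying flat, 72 mm across and 24 mm high. Origin: centre of its underside.

How it is judged (in metres and radians):
On the way, in this order (a step that is already met when the one before it is completed fails the run):
1. the wheel spins freely (over 0.4 rad/s) and carries the orange-capped vial past the pointer while the fingers touch nothing (y of vial_orange in the frame of base between -0.02 and 0.02 m and x of vial_orange in the frame of base above 0.03 m and (velocity of joint wheel above 0.4 rad/s or velocity of joint wheel below -0.4 rad/s) and contact force between the fingers and anything else below 0.05 N), for 0.04 s.
2. still spinning freely (over 0.4 rad/s), it carries the orange-capped vial round the side opposite the pointer (x of vial_orange in the frame of base below -0.03 m and (velocity of joint wheel above 0.4 rad/s or velocity of joint wheel below -0.4 rad/s) and contact force between the fingers and anything else below 0.05 N), for 0.04 s.
3. a fingertip on the deck holds the wheel still with the orange-capped vial in line with the pointer (within 12 mm) (y of vial_orange in the frame of base between -0.012 and 0.012 m and x of vial_orange in the frame of base above 0.03 m and velocity of joint wheel between -0.05 and 0.05 rad/s and contact force between the fingers and deck above 0.3 N), for 0.1 s.
At the end, for the whole second after the job is handed in: The wheel is at rest (under 0.03 rad/s) with the orange-capped vial on the pointer's side and within 12 mm sideways of the line from the axis through the pointer; all four vials stand upright on their pocket floors; carton, jar and tape roll are within 15 mm of where they were (y of vial_orange in the frame of base between -0.012 and 0.012 m and x of vial_orange in the frame of base above 0.03 m and velocity of joint wheel between -0.03 and 0.03 rad/s and height (world z) of vial_orange between 0.042 and 0.058 m and angle between each of vial_orange, vial_a, vial_b, vial_c's own z axis and vertical below 0.2 rad and height (world z) of vial_a between 0.042 and 0.058 m and height (world z) of vial_b between 0.042 and 0.058 m and height (world z) of vial_c between 0.042 and 0.058 m and distance of each of carton, bottle, tape from where it was at the start of the episode below 0.015 m); the robot touches nothing.
It fails at once if after having been spun (5 rad or more from the start) the wheel stands still with the orange-capped vial away from the pointer ((value of joint wheel above 5 rad or value of joint wheel below -5 rad) and velocity of joint wheel between -0.01 and 0.01 rad/s and not (y of vial_orange in the frame of base between -0.013 and 0.013 m and x of vial_orange in the frame of base above 0.03 m)).
It fails at once if a vial is lifted more than 10 mm or tipped ((height (world z) of vial_orange above 0.058 m or angle between vial_orange's own z axis and vertical above 0.4 rad) or (height (world z) of vial_a above 0.058 m or angle between vial_a's own z axis and vertical above 0.4 rad) or (height (world z) of vial_b above 0.058 m or angle between vial_b's own z axis and vertical above 0.4 rad) or (height (world z) of vial_c above 0.058 m or angle between vial_c's own z axis and vertical above 0.4 rad)).
It fails at once if the carton, the jar or the tape roll is moved 15 mm or tipped ((distance of carton from where it was at the start of the episode above 0.015 m or angle between carton's own z axis and vertical above 0.3 rad) or (distance of bottle from where it was at the start of the episode above 0.015 m or angle between bottle's own z axis and vertical above 0.3 rad) or (distance of tape from where it was at the start of the episode above 0.015 m or angle between tape's own z axis and vertical above 0.3 rad)).
It also fails if it takes over 58 s, if anything falls off the work surface, if the arm or the gripper's body presses on something with over 40 N, if the wrist force passes 120 N, or if a joint passes its speed limit or range.

### The arm

A 7-joint arm with a two-finger parallel gripper is mounted at the origin on the work surface. World frame = base frame: x ahead of the robot, y to its left, z up, the work surface at z = 0. Lengths are in mm, angles in rad, forces in N, time in s.
With the tool pointing down it reaches from about 400 to 850 mm from the base axis. Payload 6.9 kg.
Tool frame: the origin (TCP) lies between the finger pads; the fingertips stand 11 mm ahead of it and the grasp point (between the pads) lies 8 mm behind it; y points along the fingers, z is the direction in which the jaws open and shut, and the axes are right-handed (so a half turn about y gives the same grasp; the last joint's range is limited). The gripper opens to 85 mm and grips with 20 to 120 N. Pads are 22 mm wide; open, the fingers measure 114 mm over their backs; the gripper's body (76 mm by 85 mm) begins 54 mm behind the grasp point. The pads swing forward as they close: fully open they stand 13 mm farther back than shut.
Start: joints at [-1.111, 0.507, -0.238, 1.5, 0.126, 1.149, -0.155], TCP at [216.559, 586.271, 242.275] pointing down, gripper open.
Joint ranges: [-3.08, 3.08], [-0.24, 2.05], [-1.43, 1.35], [0, 2.5], [-1.52, 4.66], [0.17, 1.96], [-2.89, 2.89]. Speed limits (rad/s): [2.39, 2.39, 3.14, 3.14, 3.14, 3.14, 3.14].

### API

Orientations are given as a unit quaternion [x, y, z, w].
In Python, from rig import robot gives the robot as it stands.
- The arm moves only by the shell command python3 -m pendant 'ROWS' [FORCE]. ROWS is JSON, a list of rows, each an object with "jaw": the closure in counts, from 0 (fully open) to 255 (shut); "delta_pos": the shift along the world's x, y, z in m, a list of three; "twist": the turn about the world's z in degrees. In form: [{"jaw": jaw, "delta_pos": [tx, ty, tz], "twist": twist}, ...]. A call has 1 to 10 rows; each row shifts and turns the commanded pose from where the row before left it; what a row does not reach is not made up. A row lasts 1/12 s, in which the tool goes at most 41.7 mm and 7.16 degrees, less where a joint would pass 70% of its speed; a pose out of reach is approached as far as the arm can. A call with a gripper value outside its range is refused whole. The fingers move at their own pace and stop on an object; FORCE is the grip in N (left out, the last holds). Time passes only in rows, so rows that do not move let the fingers close. It gives the time, the measured TCP pose, the force and the opening at its end, in the units of the state.
- robot.get_obs(): the state, without advancing time (a new reading comes with each control period).
- robot.get_image(name): name is "scene" or "top" or "wrist"; returns a dict with "frame" (420x560x3 uint8, blue, green, red), "K" (3x3 intrinsics, pixels), "eye" and "attitude" of the camera in the world. Camera axes: x right, y up, looking along -z (the intrinsics and any distortion apply to the point x, -y, -z); pixel columns grow to the right and rows downward; lengths in mm; the calibration is good to about 2 mm. A picture is of the moment at which its call begins. There is no depth.
- robot.hand_in(): hands the job in, once; it reports no verdict.
The state is a dict: "time": time; "qpos": joint angles; "qvel": joint speeds; "joint_efforts": joint torques, N m; "position": TCP position; "ee_rot": TCP orientation; "contact_force": force on the tool from outside, world axes, zero at the start; "torque": the same for the moment, N m; "opening": opening from 0.0 (shut) to 1.0 (fully open).
Only numpy, scipy, OpenCV 4.12 (cv2) and the standard library are available. Lean on these libraries where they do the work, as an engineer would, in place of code of your own. Each camera call takes 0.05 s, during which the arm holds its last target.

## Working session

There is one attempt and no reset: what is moved stays moved. The work goes in short steps, Python scripts to look and compute and a shell command to move; the robot and the scene stay as the last step left them, time stands still between calls to the robot, and variables do not carry over. Pictures are saved under pics/ and viewed, and the job is handed in when it is done.

```bash
ls; mkdir -p pics; python3 - <<'E'
from rig import robot
import cv2
o=robot.get_obs();print(o)
for n in["scene","top","wrist"]:
    d=robot.get_image(n);cv2.imwrite(f"pics/{n}0.png",d["frame"]);print(n,d["K"],d["eye"],d["attitude"],[k for k in d])
E
```

```text
pics
{'time': 0.0, 'qpos': array([-1.11151869,  0.50832371, -0.23748526,  1.50114368,  0.1257006 ,
        1.14891805, -0.15479839]), 'qvel': array([-2.55955854e-04, -1.15537875e-03, -3.24266125e-05,  4.25762166e-04,
       -3.24522805e-04, -5.46134105e-04,  1.63035315e-03]), 'joint_efforts': array([ 2.14762763e-04, -6.20597863e+01, -2.18595520e+00, -2.49649823e+01,
        1.28026656e-02,  1.20144899e-02, -6.59713777e-06]), 'position': array([216.45046387, 585.79487832, 241.43332965]), 'ee_rot': array([ 0.69670361, -0.12452472,  0.12434106, -0.69544013]), 'contact_force': array([-0.09446813,  0.79171489, -0.11093483]), 'torque': array([-0.07006335, -0.03387892, -0.00982023]), 'opening': 1.0008516911860286}
scene [[434.50168337   0.         282.89395058]
 [  0.         434.50168337 208.61313628]
 [  0.           0.           1.        ]] [ 828.68083007 -415.31451174  788.28465427] [0.28485335 0.07678682 0.24468365 0.92362994] ['frame', 'K', 'eye', 'attitude']
top [[433.63050545   0.         286.33544392]
 [  0.         433.63050545 212.5248198 ]
 [  0.           0.           1.        ]] [ 409.12455745   29.84347195 1029.87574277] [-0.07190983  0.07060086  0.71782722 -0.68888938] ['frame', 'K', 'eye', 'attitude']
wrist [[295.55414638   0.         282.29441398]
 [  0.         295.55414638 211.95910514]
 [  0.           0.           1.        ]] [145.47149495 612.16391276 372.0724402 ] [-0.12081974 -0.0828244   0.56601837  0.81127426] ['frame', 'K', 'eye', 'attitude']
```

View pics/scene0.png

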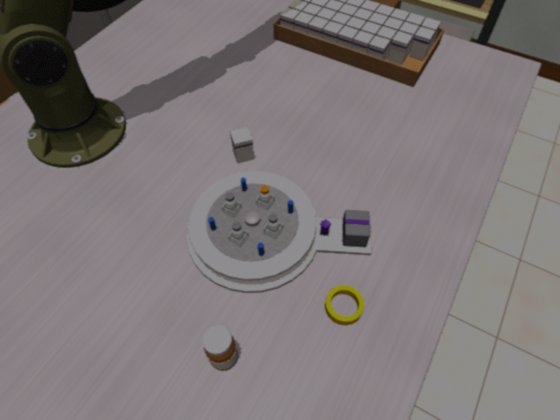

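View pics/top0.png

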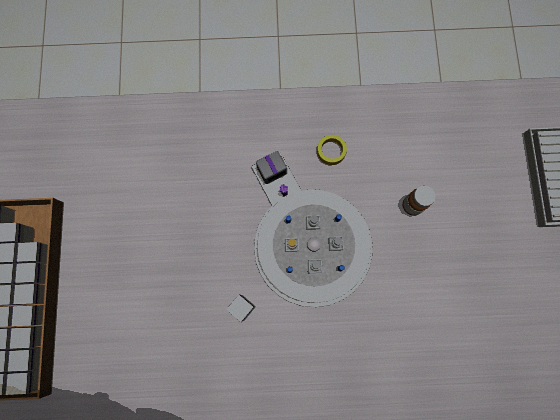

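View pics/wrist0.png

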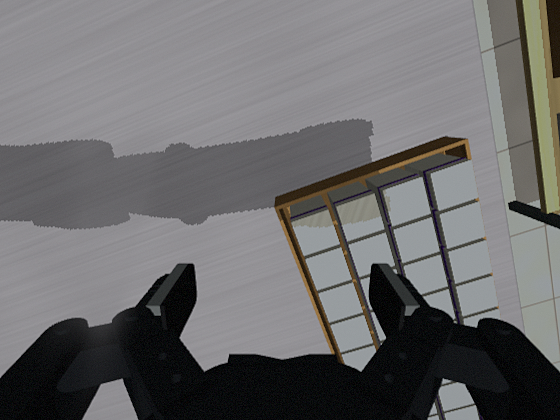

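```bash
cat > h.py <<'E'
import numpy as np,cv2
from scipy.spatial.transform import Rotation as R
from rig import robot
def ray(d,u,v):
    K=d["K"];c=np.array([(u-K[0,2])/K[0,0],-(v-K[1,2])/K[1,1],-1.])
    return np.array(d["eye"]),R.from_quat(d["attitude"]).apply(c)
def plane(d,u,v,z):
    e,r=ray(d,u,v);return e+r*(z-e[2])/r[2]
def tri(d1,p1,d2,p2):
    e1,r1=ray(d1,*p1);e2,r2=ray(d2,*p2)
    s=np.linalg.lstsq(np.c_[r1,-r2],e2-e1,rcond=None)[0]
    a=e1+s[0]*r1;b=e2+s[1]*r2
    return (a+b)/2,np.linalg.norm(a-b)
def blobs(m,mn=4):
    n,_,s,c=cv2.connectedComponentsWithStats(m.astype(np.uint8))
    return [(c[i],s[i]) for i in range(1,n) if s[i][4]>=mn]
def masks(f):
    h=cv2.cvtColor(f,cv2.COLOR_BGR2HSV);H,S,V=[h[...,i].astype(int) for i in range(3)]
    return dict(blue=(H>105)&(H<125)&(S>150)&(V>60),orange=(H>8)&(H<22)&(S>120)&(V>120),
      violet=(H>128)&(H<150)&(S>110),yellow=(H>25)&(H<35)&(S>150))
E
python3 - <<'E'
from h import *
D={}
for n in["scene","top"]:
    d=robot.get_image(n);
    for k,m in masks(d["frame"]).items():
        for c,s in blobs(m):
            print(n,k,c.round(1),s,[plane(d,*c,z)[:2].round(0) for z in(45,75,)])
    x,y,w,h=(180,120,200,260) if n=="scene" else (220,130,230,190)
    cv2.imwrite(f"pics/{n}1.png",cv2.resize(d["frame"][y:y+h,x:x+w],None,fx=2.3 if n=="scene" else 3,fy=2.3 if n=="scene" else 3,interpolation=cv2.INTER_CUBIC))
E
```

```text
scene blue [242.9 182.9] [241 178   4  13  29] [array([467.,  40.]), array([482.,  22.])]
scene blue [290.1 205.8] [288 201   5  12  36] [array([585.,  38.]), array([595.,  20.])]
scene blue [211.2 222. ] [209 217   5  13  37] [array([465., -76.]), array([480., -90.])]
scene blue [260.1 247.4] [258 243   5  12  40] [array([582., -77.]), array([592., -91.])]
scene orange [412.6  63.6] [402  56  23  15 189] [array([645., 605.]), array([652., 564.])]
scene orange [264.3 188.3] [261 185   8   7  42] [array([515.,  51.]), array([528.,  32.])]
scene violet [356.2 221.1] [344 219  25   5  99] [array([720.,  71.]), array([725.,  52.])]
scene violet [324.7 226.9] [321 220   9  15  97] [array([671.,  27.]), array([677.,   9.])]
scene yellow [54.8  4. ] [54  2  3  4  6] [array([-407.,  338.]), array([-357.,  307.])]
scene yellow [66.5  4.2] [65  3  4  3  4] [array([-375.,  354.]), array([-326.,  323.])]
scene yellow [63.   7.6] [61  6  5  4  5] [array([-370.,  336.]), array([-322.,  306.])]
scene yellow [65.8 16. ] [64 15  5  3  6] [array([-330.,  308.]), array([-283.,  279.])]
scene yellow [82
[... 3308 characters left out ...]
33.5] [ 33 331   2   6   8] [array([362., 595.]), array([364., 578.])]
top violet [ 33.2 338.8] [ 33 338   2   3   4] [array([351., 594.]), array([353., 577.])]
top violet [ 32.2 350.2] [ 32 349   2   4   5] [array([327., 595.]), array([330., 577.])]
top violet [ 31.6 357.4] [ 31 355   2   6   7] [array([312., 595.]), array([315., 578.])]
top violet [ 31.1 366. ] [ 31 363   2   7   7] [array([294., 594.]), array([298., 577.])]
top violet [ 30.4 374.6] [ 30 372   2   6   7] [array([277., 595.]), array([281., 577.])]
top violet [ 29.5 387.9] [ 29 384   2   9  11] [array([249., 595.]), array([254., 577.])]
top yellow [331.5 148.4] [317 135  29  28 271] [array([762., -87.]), array([752., -83.])]
```

View pics/top1.png

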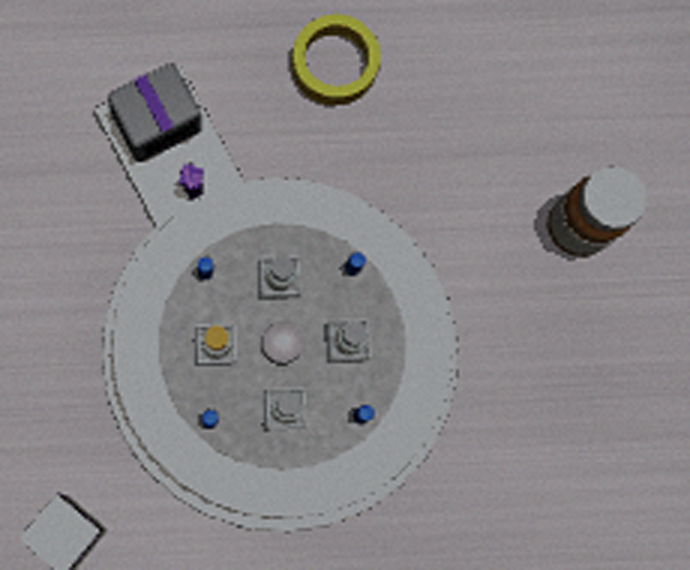

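View pics/scene1.png

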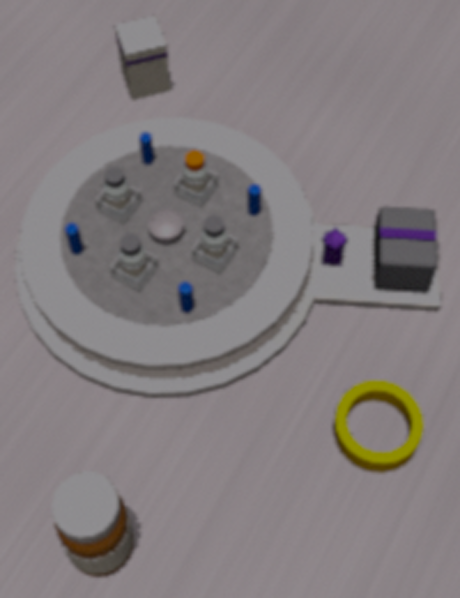

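```bash
python3 - <<'E'
from h import *
o=robot.get_obs();M=R.from_quat(o["ee_rot"]).as_matrix();print("tool axes cols\n",M.round(3))
s=robot.get_image("scene");t=robot.get_image("top")
P=[((290.1,205.8),(288,218)),((242.9,182.9),(289.4,269)),((211.2,222),(341.2,267.2)),((260.1,247.4),(338.5,216.3))]
q=[]
for a,b in P:
    p,e=tri(s,a,t,b);q.append(p);print("post",p.round(1),e.round(1))
c=np.mean(q,0);print("centre",c, [np.degrees(np.arctan2(*(p-c)[1::-1])).round(1) for p in q],[np.hypot(*(p-c)[:2]).round(1) for p in q])
p,e=tri(s,(324.7,226.9),t,(283.4,189.3));print("pointer",p,e,np.degrees(np.arctan2(*(p-c)[1::-1])),np.hypot(*(p-c)[:2]))
# orange cap top
h=cv2.cvtColor(t["frame"],cv2.COLOR_BGR2HSV);m=(h[...,0]>8)&(h[...,0]<25)&(h[...,1]>90);m[:, :280]=0;m[:,300:]=0;m[:225]=0;m[260:]=0
b=[x for x in blobs(m)];print([(x[0].round(1),x[1][4]) for x in b])
p,e=tri(s,(264.3,188.3),t,max(b,key=lambda x:x[1][4])[0]);print("orange",p,e,np.degrees(np.arctan2(*(p-c)[1::-1])),np.hypot(*(p-c)[:2]))
print("hub",tri(s,(252.5,217.5),t,(313.7,244.3)))
print("carton",plane(t,241,307,70),"bottle",plane(t,424,197,100))
E
```

```text
tool axes cols
 [[ 0.938 -0.     0.346]
 [-0.346 -0.001  0.938]
 [ 0.    -1.    -0.001]]
post [592.9  24.1  68.1] 0.7
post [478.6  25.9  68.3] 0.2
post [477.9 -87.9  70.7] 0.3
post [591.5 -89.4  72.1] 0.4
centre [535.20469804 -31.80245583  69.7817708 ] [np.float64(44.1), np.float64(134.4), np.float64(-135.6), np.float64(-45.7)] [np.float64(80.4), np.float64(80.9), np.float64(80.2), np.float64(80.5)]
pointer [668.88143784  32.29251396  36.42539723] 0.327185876709439 25.616663020048954 148.2485612568152
[(array([291.7, 242.2]), np.int32(50))]
orange [535.02563474  19.2286281   93.95971228] 1.5330058662363915 90.20104471179124 51.03139809110075
hub (array([534.3295674 , -30.36929149,  52.45410203]), np.float64(3.13933543334715))
carton [401.1314132  134.10369928  70.        ] bottle [ 621.63819149 -276.43888035  100.        ]
```

```bash
python3 -m pendant '[{"jaw":255,"delta_pos":[0.016,-0.036,0],"twist":0},{"jaw":255,"delta_pos":[0.016,-0.036,0],"twist":0},{"jaw":255,"delta_pos":[0.016,-0.036,0],"twist":0},{"jaw":255,"delta_pos":[0.016,-0.036,0],"twist":0},{"jaw":255,"delta_pos":[0.016,-0.036,0],"twist":0},{"jaw":255,"delta_pos":[0.016,-0.036,0],"twist":0},{"jaw":255,"delta_pos":[0.016,-0.036,0],"twist":0},{"jaw":255,"delta_pos":[0.016,-0.036,0],"twist":0}]' 20
```

```text
time: 1.02
position: [344.9, 296.5, 242.5]
ee_rot: [-0.696, 0.124, -0.125, 0.696]
contact_force: [1.1, 0.2, 0.1]
opening: 0.005
```

```bash
python3 -m pendant '[{"jaw":255,"delta_pos":[0.011,-0.036,-0.01],"twist":0},{"jaw":255,"delta_pos":[0.011,-0.036,-0.01],"twist":0},{"jaw":255,"delta_pos":[0.011,-0.036,-0.01],"twist":0},{"jaw":255,"delta_pos":[0.011,-0.036,-0.01],"twist":0},{"jaw":255,"delta_pos":[0.011,-0.036,-0.01],"twist":0},{"jaw":255,"delta_pos":[0.011,-0.036,-0.01],"twist":0},{"jaw":255,"delta_pos":[0.011,-0.036,-0.01],"twist":0},{"jaw":255,"delta_pos":[0.009,-0.037,-0.01],"twist":0},{"jaw":255,"delta_pos":[0,0,-0.02],"twist":0},{"jaw":255,"delta_pos":[0,0,-0.02],"twist":0}]' 20
python3 - <<'E'
from h import *
print(robot.get_obs()["position"])
for n in["scene","top","wrist"]:
    d=robot.get_image(n);cv2.imwrite(f"pics/{n}2.png",d["frame"])
E
```

```text
time: 1.85
position: [431.7, 6.5, 122.1]
ee_rot: [0.696, -0.126, 0.127, -0.696]
contact_force: [0.4, 0.9, -0.5]
opening: 0.002
[431.66148301   6.4560035  122.13896223]
```

View pics/scene2.png

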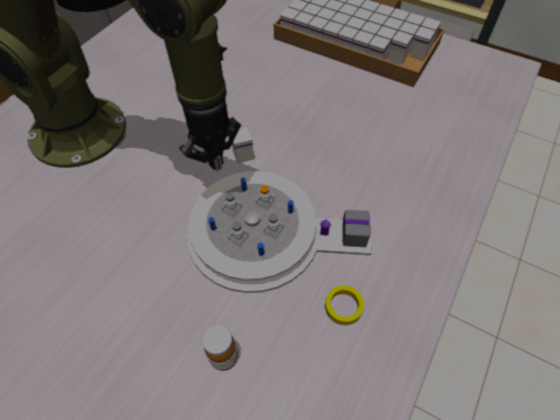

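View pics/top2.png

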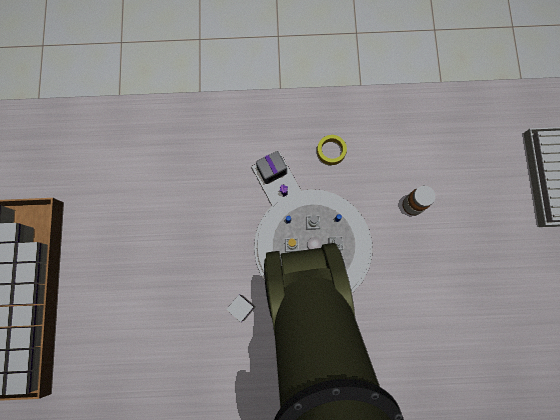

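View pics/wrist2.png

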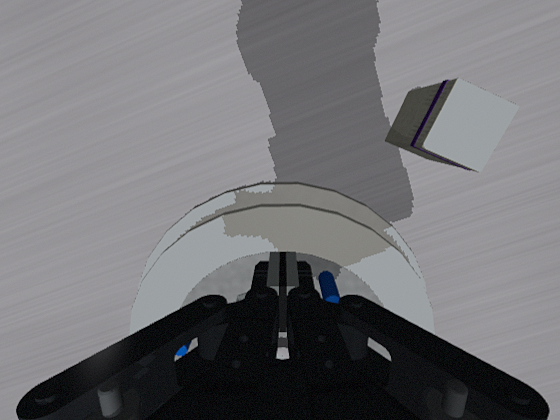

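```bash
python3 -m pendant '[{"jaw":255,"delta_pos":[0,0,-0.02],"twist":0},{"jaw":255,"delta_pos":[0,0,-0.02],"twist":0},{"jaw":255,"delta_pos":[0,0,-0.016],"twist":0},{"jaw":255,"delta_pos":[0,0,-0.004],"twist":0},{"jaw":255,"delta_pos":[0,0,0],"twist":0}]'
python3 -m pendant '[{"jaw":255,"delta_pos":[0,0,-0.002],"twist":0},{"jaw":255,"delta_pos":[0,0,0],"twist":0}]'
python3 -m pendant '[{"jaw":255,"delta_pos":[0,0,-0.002],"twist":0},{"jaw":255,"delta_pos":[0,0,0],"twist":0}]'
```

```text
time: 2.42
position: [430.5, 9.8, 62.4]
ee_rot: [0.696, -0.124, 0.124, -0.696]
contact_force: [0.8, -0.8, 0.5]
opening: -0.001
time: 2.58
position: [431.3, 9.5, 61.2]
ee_rot: [-0.696, 0.124, -0.125, 0.696]
contact_force: [-0.3, 0.4, 0.8]
opening: 0.001
time: 2.75
position: [431.0, 9.4, 58.8]
ee_rot: [-0.696, 0.124, -0.125, 0.696]
contact_force: [1.1, 1.0, 0.3]
opening: -0.002
```

```bash
python3 -m pendant '[{"jaw":255,"delta_pos":[0,0,-0.001],"twist":0},{"jaw":255,"delta_pos":[0,0,0],"twist":0}]'
python3 -m pendant '[{"jaw":255,"delta_pos":[0,0,-0.001],"twist":0},{"jaw":255,"delta_pos":[0,0,0],"twist":0}]'
python3 - <<'E'
from h import *
d=robot.get_image("scene");cv2.imwrite("pics/scene3.png",cv2.resize(d["frame"][100:280,150:350],None,fx=3,fy=3))
E
```

```text
time: 2.92
position: [430.6, 9.3, 57.4]
ee_rot: [-0.696, 0.124, -0.125, 0.696]
contact_force: [-0.5, 0.0, -1.3]
opening: -0.004
time: 3.08
position: [430.5, 9.2, 56.2]
ee_rot: [0.696, -0.124, 0.124, -0.696]
contact_force: [-1.2, -0.3, 0.2]
opening: -0.001
```

View pics/scene3.png

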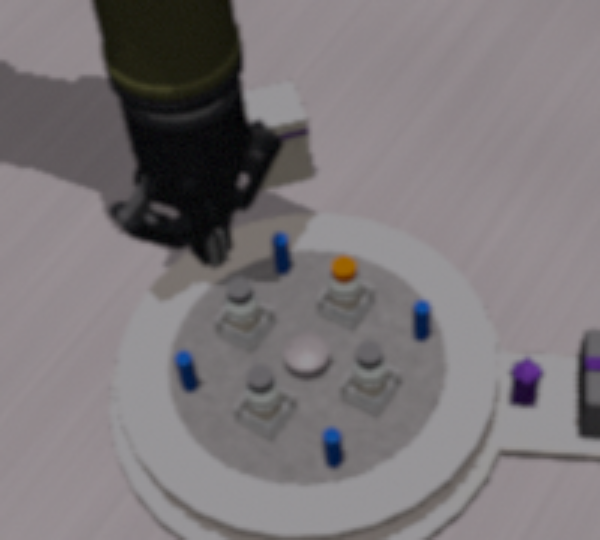

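```bash
for i in 1; do python3 -m pendant '[{"jaw":255,"delta_pos":[0,0,-0.001],"twist":0},{"jaw":255,"delta_pos":[0,0,0],"twist":0}]'
python3 -m pendant '[{"jaw":255,"delta_pos":[0,0,-0.001],"twist":0},{"jaw":255,"delta_pos":[0,0,0],"twist":0}]'
python3 -m pendant '[{"jaw":255,"delta_pos":[0,0,-0.001],"twist":0},{"jaw":255,"delta_pos":[0,0,0],"twist":0}]'; done
python3 - <<'E'
from h import *
d=robot.get_image("scene");print(plane(d,221,185,45))
E
```

```text
time: 3.3
position: [430.6, 9.3, 55.3]
ee_rot: [-0.696, 0.124, -0.124, 0.696]
contact_force: [-1.7, 1.0, 5.1]
opening: 0.002
time: 3.47
position: [430.6, 9.3, 54.4]
ee_rot: [-0.696, 0.124, -0.124, 0.696]
contact_force: [-1.3, -0.2, 6.2]
opening: 0.001
time: 3.63
position: [430.6, 9.4, 53.5]
ee_rot: [-0.696, 0.124, -0.124, 0.696]
contact_force: [-1.5, 0.7, 7.1]
opening: -0.001
[429.29424115  12.0120208   45.        ]
```

```bash
python3 -m pendant '[{"jaw":255,"delta_pos":[0,0,0.03],"twist":0},{"jaw":255,"delta_pos":[0,0,0.03],"twist":0},{"jaw":255,"delta_pos":[0.019,0.019,0],"twist":0},{"jaw":255,"delta_pos":[0.019,0.019,0],"twist":0},{"jaw":255,"delta_pos":[0.019,0.018,0],"twist":0},{"jaw":255,"delta_pos":[0,0,-0.02],"twist":0},{"jaw":255,"delta_pos":[0,0,-0.02],"twist":0},{"jaw":255,"delta_pos":[0,0,-0.006],"twist":0},{"jaw":255,"delta_pos":[0,0,0],"twist":0}]'
python3 - <<'E'
from h import *
d=robot.get_image("scene");cv2.imwrite("pics/scene4.png",cv2.resize(d["frame"][100:280,150:350],None,fx=3,fy=3))
d=robot.get_image("wrist");cv2.imwrite("pics/wrist4.png",d["frame"])
E
```

```text
time: 4.43
position: [486.2, 65.0, 65.8]
ee_rot: [0.697, -0.126, 0.123, -0.696]
contact_force: [0.1, -0.1, 0.1]
opening: -0.006
```

View pics/scene4.png

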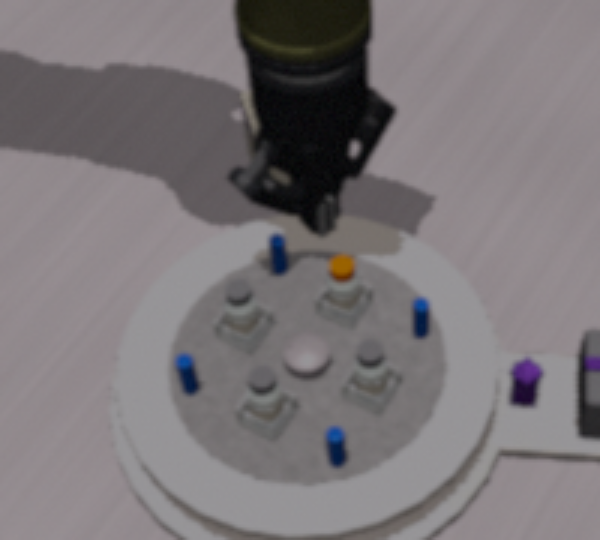

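View pics/wrist4.png

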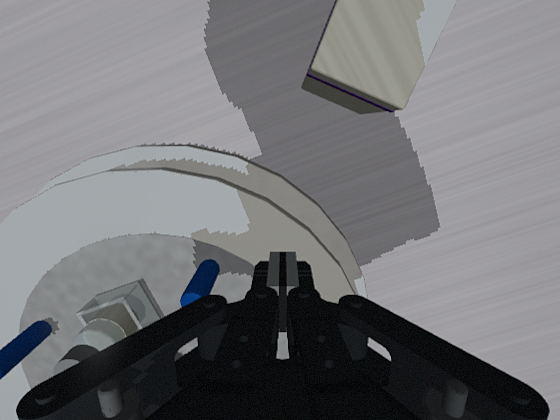

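```bash
python3 -m pendant '[{"jaw":255,"delta_pos":[-0.001,-0.003,0.006],"twist":0},{"jaw":255,"delta_pos":[-0.002,-0.005,0],"twist":0},{"jaw":255,"delta_pos":[-0.002,-0.007,0],"twist":0},{"jaw":255,"delta_pos":[-0.003,-0.0075,0],"twist":0},{"jaw":255,"delta_pos":[-0.003,-0.0075,0],"twist":0},{"jaw":255,"delta_pos":[-0.003,-0.0075,0],"twist":0},{"jaw":255,"delta_pos":[-0.003,-0.0075,0],"twist":0},{"jaw":255,"delta_pos":[-0.003,-0.0075,0],"twist":0},{"jaw":255,"delta_pos":[-0.003,-0.0075,0],"twist":0},{"jaw":255,"delta_pos":[0.001,0.003,0],"twist":0}]'
python3 -m pendant '[{"jaw":255,"delta_pos":[0,0.002,0.01],"twist":0},{"jaw":255,"delta_pos":[0,0,0.02],"twist":0},{"jaw":255,"delta_pos":[0,0,0.02],"twist":0}]'
cat > obs.py <<'E'
from h import *
import sys
C=np.array([535.2,-31.8]);PHI=25.7
def look(save=None):
    t0=robot.get_obs()["time"];d=robot.get_image("scene")
    if save: cv2.imwrite(save,cv2.resize(d["frame"][100:400,150:400],None,fx=2,fy=2))
    h=cv2.cvtColor(d["frame"],cv2.COLOR_BGR2HSV);m=(h[...,0]>5)&(h[...,0]<25)&(h[...,1]>110)
    m[:150]=0;m[290:]=0;m[:,:180]=0;m[:,330:]=0
    b=blobs(m)
    if not b: return t0,None,None
    c=max(b,key=lambda x:x[1][4])[0];p=plane(d,*c,92)[:2]-C
    return t0,np.degrees(np.arctan2(p[1],p[0])),np.hypot(*p)
if __name__=="__main__":
    L=[look("pics/o%s_%d.png"%(sys.argv[1],i)) for i in range(int(sys.argv[2]))]
    for l in L: print(l)
    g=[l for l in L if l[1] is not None]
    if len(g)>1:
        w,a=np.polyfit([l[0] for l in g],np.unwrap([np.radians(l[1]) for l in g]),1);print("w",w,"rad/s; now",robot.get_obs()["time"])
E
python3 obs.py a 3
```

```text
time: 5.37
position: [464.4, 5.7, 73.2]
ee_rot: [0.696, -0.126, 0.125, -0.695]
contact_force: [0.1, -0.6, 0.2]
opening: 0.004
time: 5.62
position: [465.1, 10.8, 123.3]
ee_rot: [0.696, -0.125, 0.124, -0.696]
contact_force: [0.4, -0.3, 0.2]
opening: 0.002
(5.6167, np.float64(161.6801368639131), np.float64(50.932411877614456))
(5.6667, np.float64(166.18137498933302), np.float64(51.05361072556517))
(5.7167, np.float64(170.64764989374828), np.float64(51.12967420018894))
w 1.5651262808611417 rad/s; now 5.7667
```

```bash
python3 -m pendant '[{"jaw":255,"delta_pos":[-0.034,-0.001,0],"twist":0},{"jaw":255,"delta_pos":[0,0,-0.025],"twist":0},{"jaw":255,"delta_pos":[0,0,-0.025],"twist":0},{"jaw":255,"delta_pos":[0,0,-0.011],"twist":0},{"jaw":255,"delta_pos":[0,0,0],"twist":0}]'
python3 obs.py b 3
```

```text
time: 6.18
position: [429.7, 9.5, 59.7]
ee_rot: [0.696, -0.126, 0.122, -0.696]
contact_force: [0.3, 0.1, 0.6]
opening: 0.001
(6.1833, np.float64(-148.47250258774872), np.float64(49.82478968071284))
(6.2333, np.float64(-144.28971535266805), np.float64(49.71236264089053))
(6.2833, np.float64(-140.32618887413344), np.float64(49.777502175948094))
w 1.42179996202961 rad/s; now 6.3333
```

```bash
W='[{"jaw":255,"delta_pos":[0,0,0],"twist":0}]'
python3 -m pendant '[{"jaw":255,"delta_pos":[0,0,0],"twist":0},{"jaw":255,"delta_pos":[0,0,0],"twist":0},{"jaw":255,"delta_pos":[0,0,0],"twist":0},{"jaw":255,"delta_pos":[0,0,0],"twist":0},{"jaw":255,"delta_pos":[0,0,0],"twist":0},{"jaw":255,"delta_pos":[0,0,0],"twist":0},{"jaw":255,"delta_pos":[0,0,0],"twist":0},{"jaw":255,"delta_pos":[0,0,0],"twist":0},{"jaw":255,"delta_pos":[0,0,0],"twist":0},{"jaw":255,"delta_pos":[0,0,0],"twist":0}]'
python3 obs.py c 2
python3 -m pendant '[{"jaw":255,"delta_pos":[0,0,0],"twist":0},{"jaw":255,"delta_pos":[0,0,0],"twist":0},{"jaw":255,"delta_pos":[0,0,0],"twist":0},{"jaw":255,"delta_pos":[0,0,0],"twist":0},{"jaw":255,"delta_pos":[0,0,0],"twist":0},{"jaw":255,"delta_pos":[0,0,0],"twist":0},{"jaw":255,"delta_pos":[0,0,0],"twist":0},{"jaw":255,"delta_pos":[0,0,0],"twist":0},{"jaw":255,"delta_pos":[0,0,0],"twist":0},{"jaw":255,"delta_pos":[0,0,0],"twist":0}]'
python3 obs.py d 4
```

```text
time: 7.17
position: [431.6, 9.3, 62.2]
ee_rot: [0.696, -0.124, 0.124, -0.696]
contact_force: [-0.5, -1.0, -0.0]
opening: 0.001
(7.1667, np.float64(-67.88824380802576), np.float64(48.23567406558932))
(7.2167, np.float64(-64.31037511553404), np.float64(48.631506030661896))
w 1.2489117777600973 rad/s; now 7.2667
time: 8.1
position: [431.5, 9.3, 62.3]
ee_rot: [0.696, -0.124, 0.124, -0.696]
contact_force: [0.2, 0.4, -0.3]
opening: -0.001
(8.1, np.float64(0.16542714289244345), np.float64(49.62570016838201))
(8.15, np.float64(3.4942140937275434), np.float64(50.223915675134904))
(8.2, np.float64(7.095564247420862), np.float64(50.00892638695423))
(8.25, np.float64(9.98969091436933), np.float64(49.951102948194865))
w 1.1545053317783007 rad/s; now 8.3
```

View pics/od_3.png

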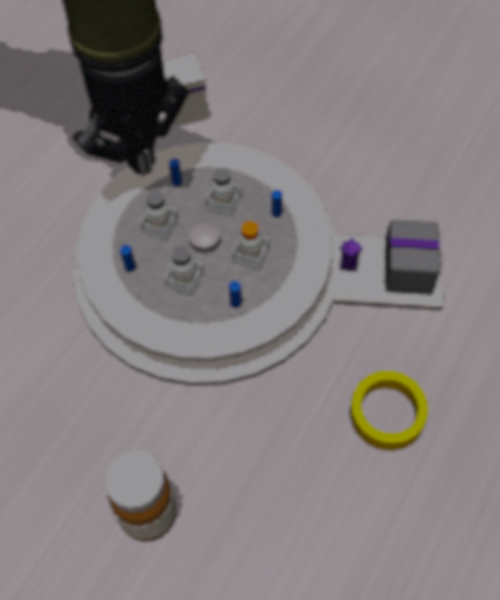

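```bash

python3 -m pendant '[{"jaw":255,"delta_pos":[0,0,0],"twist":0},{"jaw":255,"delta_pos":[0,0,0],"twist":0},{"jaw":255,"delta_pos":[0,0,0],"twist":0},{"jaw":255,"delta_pos":[0,0,0],"twist":0},{"jaw":255,"delta_pos":[0,0,0],"twist":0},{"jaw":255,"delta_pos":[0,0,0],"twist":0},{"jaw":255,"delta_pos":[0,0,0],"twist":0},{"jaw":255,"delta_pos":[0,0,0],"twist":0},{"jaw":255,"delta_pos":[0,0,0],"twist":0},{"jaw":255,"delta_pos":[0,0,0],"twist":0}]'
python3 obs.py e 2
cat > fit.py <<'E'
import numpy as np,sys
from scipy.optimize import curve_fit
D=eval(sys.argv[1]);t=np.array([d[0] for d in D]);a=np.radians([d[1] for d in D])
D0=5.6167
visc=lambda t,a0,w,k:a0+w/k*(1-np.exp(-k*(t-D0)))
quad=lambda t,a0,w,k:a0+w*(t-D0)-k/2*(t-D0)**2
for f in(visc,quad):
    p,_=curve_fit(f,t,a,[2.8,1.5,.1]);r=np.degrees(a-f(t,*p));print(f(0,*p)*0,p,"rms deg",r.std().round(2),r.round(1))
    T=np.linspace(t[-1],t[-1]+8,4001);th=np.degrees(f(T,*p));w=np.gradient(f(T,*p),T)
    for tg in [float(x) for x in sys.argv[2:]]:
        i=np.argmax(th>=tg);print(tg,T[i],w[i]) if th.max()>=tg else print(tg,"never",th.max())
E

```

```text
time: 9.13
position: [431.6, 9.3, 62.3]
ee_rot: [0.696, -0.124, 0.124, -0.696]
contact_force: [-0.7, -0.2, 0.2]
opening: 0.001
(9.1333, np.float64(65.10285899298705), np.float64(51.11810152411082))
(9.1833, np.float64(68.07488118620041), np.float64(51.3384261076163))
w 1.0374314542784597 rad/s; now 9.2333
```

```bash

python3 fit.py '[(5.6167,161.68),(5.6667,166.18),(5.7167,170.65),(6.1833,211.53),(6.2333,215.71),(6.2833,219.67),(7.1667,292.11),(7.2167,295.69),(8.1,360.17),(8.15,363.5),(8.2,367.1),(8.25,370),(9.1333,425.1),(9.1833,428.07)]' 476 565.7 745.7
```

```text
-0.0 [2.81196042 1.62395341 0.12564318] rms deg 0.52 [ 0.6  0.4  0.3 -0.5 -0.6 -0.9 -0.  -0.3  0.6  0.5  0.7  0.3 -0.5 -0.5]
476.0 10.0253 0.9332828420883743
565.7 11.909299999999998 0.7365643114562772
745.7 never 728.5223480480992
-0.0 [2.81593596 1.59921164 0.16428786] rms deg 0.31 [ 0.3  0.3  0.2 -0.2 -0.3 -0.7  0.1 -0.2  0.3  0.2  0.5  0.  -0.3 -0.2]
476.0 10.069299999999998 0.8677035078444533
565.7 12.379299999999999 0.4881985459492171
745.7 never 607.3044668603154
```

```bash

python3 -m pendant '[{"jaw":255,"delta_pos":[0,0,0.025],"twist":0},{"jaw":255,"delta_pos":[0,0,0.025],"twist":0},{"jaw":255,"delta_pos":[0.02,0.021,0],"twist":0},{"jaw":255,"delta_pos":[0.02,0.021,0],"twist":0},{"jaw":255,"delta_pos":[0.019,0.02,0],"twist":0},{"jaw":255,"delta_pos":[0,0,-0.02],"twist":0},{"jaw":255,"delta_pos":[0,0,-0.019],"twist":0},{"jaw":255,"delta_pos":[0,0,0],"twist":0}]'
python3 obs.py f 3
```

```text
time: 9.9
position: [488.9, 71.5, 70.7]
ee_rot: [0.697, -0.126, 0.123, -0.696]
contact_force: [-1.1, -0.5, -0.6]
opening: -0.005
(9.9, np.float64(108.05207558571801), np.float64(51.483953893200884))
(9.95, np.float64(110.47032132855146), np.float64(51.644844891149845))
(10.0, np.float64(113.49535828387901), np.float64(51.91986016077818))
w 0.950032051997507 rad/s; now 10.05
```

View pics/of_2.png

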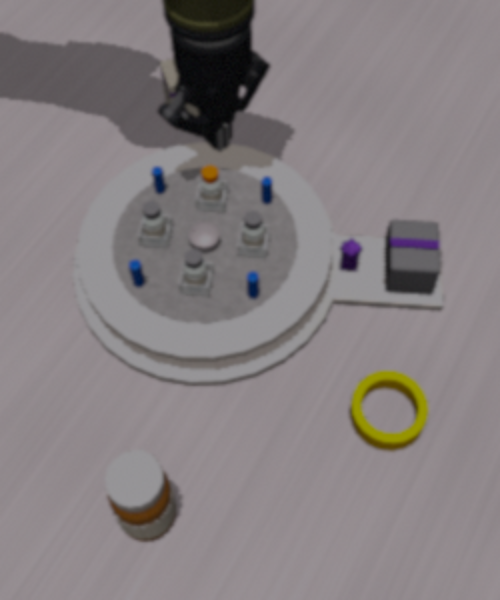

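```bash

python3 -m pendant '[{"jaw":255,"delta_pos":[0,0,0],"twist":0},{"jaw":255,"delta_pos":[0,0,0],"twist":0},{"jaw":255,"delta_pos":[0,0,0],"twist":0},{"jaw":255,"delta_pos":[0,0,0],"twist":0},{"jaw":255,"delta_pos":[0,0,0],"twist":0},{"jaw":255,"delta_pos":[0,0,0],"twist":0},{"jaw":255,"delta_pos":[0,0,0],"twist":0},{"jaw":255,"delta_pos":[0,0,0],"twist":0},{"jaw":255,"delta_pos":[0,0,0],"twist":0}]'
python3 obs.py g 2
```

```text
time: 10.8
position: [490.5, 71.3, 73.3]
ee_rot: [0.696, -0.124, 0.124, -0.696]
contact_force: [0.9, 0.0, -0.7]
opening: -0.0
(10.8, np.float64(151.57869882121972), np.float64(50.937984129254914))
(10.85, np.float64(154.14729003921002), np.float64(50.352080538681776))
w 0.896607477834855 rad/s; now 10.9
```

```bash

python3 -m pendant '[{"jaw":255,"delta_pos":[0,0,0],"twist":0},{"jaw":255,"delta_pos":[0,0,0],"twist":0},{"jaw":255,"delta_pos":[0,0,0],"twist":0},{"jaw":255,"delta_pos":[0,0,0],"twist":0},{"jaw":255,"delta_pos":[-0.001,-0.003,0],"twist":0},{"jaw":255,"delta_pos":[-0.002,-0.005,0],"twist":0},{"jaw":255,"delta_pos":[-0.002,-0.007,0],"twist":0},{"jaw":255,"delta_pos":[-0.003,-0.008,0],"twist":0},{"jaw":255,"delta_pos":[-0.003,-0.008,0],"twist":0},{"jaw":255,"delta_pos":[-0.003,-0.008,0],"twist":0}]'
python3 -m pendant '[{"jaw":255,"delta_pos":[-0.003,-0.008,0],"twist":0},{"jaw":255,"delta_pos":[-0.003,-0.008,0],"twist":0},{"jaw":255,"delta_pos":[-0.003,-0.008,0],"twist":0},{"jaw":255,"delta_pos":[-0.003,-0.008,0],"twist":0},{"jaw":255,"delta_pos":[-0.003,-0.008,0],"twist":0},{"jaw":255,"delta_pos":[-0.003,-0.008,0],"twist":0},{"jaw":255,"delta_pos":[0.001,0.003,0],"twist":0},{"jaw":255,"delta_pos":[0,0.001,0.01],"twist":0},{"jaw":255,"delta_pos":[0,0,0.02],"twist":0}]'
python3 obs.py h 2
```

```text
time: 11.73
position: [476.0, 31.0, 73.3]
ee_rot: [0.696, -0.125, 0.125, -0.696]
contact_force: [0.1, -0.5, -0.5]
opening: -0.001
time: 12.48
position: [458.5, -11.2, 102.1]
ee_rot: [0.696, -0.126, 0.123, -0.696]
contact_force: [-0.5, -0.4, 0.0]
opening: -0.002
(12.4833, np.float64(-108.43929327261733), np.float64(49.16002617866288))
(12.5333, np.float64(-104.486209408306), np.float64(49.22927084830138))
w 1.379886580793919 rad/s; now 12.5833
```

```bash

python3 -m pendant '[{"jaw":255,"delta_pos":[-0.028,0.0205,0],"twist":0},{"jaw":255,"delta_pos":[0,0,-0.02],"twist":0},{"jaw":255,"delta_pos":[0,0,-0.014],"twist":0},{"jaw":255,"delta_pos":[0,0,-0.007],"twist":0},{"jaw":255,"delta_pos":[0,0,0],"twist":0}]'
python3 obs.py i 3
```

```text
time: 13.0
position: [430.9, 9.1, 61.0]
ee_rot: [0.696, -0.125, 0.123, -0.696]
contact_force: [0.3, 0.8, 0.1]
opening: 0.001
(13.0, np.float64(-67.22862559111438), np.float64(48.45200097898147))
(13.05, np.float64(-63.43222476302405), np.float64(48.53820076228693))
(13.1, np.float64(-59.96890929032467), np.float64(48.51760070366956))
w 1.2670595220947842 rad/s; now 13.15
```

```bash

python3 -m pendant '[{"jaw":255,"delta_pos":[0,0,0],"twist":0},{"jaw":255,"delta_pos":[0,0,0],"twist":0},{"jaw":255,"delta_pos":[0,0,0],"twist":0},{"jaw":255,"delta_pos":[0,0,0],"twist":0},{"jaw":255,"delta_pos":[0,0,0],"twist":0},{"jaw":255,"delta_pos":[0,0,0],"twist":0},{"jaw":255,"delta_pos":[0,0,0],"twist":0}]'
python3 obs.py j 2
```

```text
time: 13.73
position: [431.6, 8.8, 62.3]
ee_rot: [0.696, -0.124, 0.124, -0.696]
contact_force: [0.0, 0.6, 0.1]
opening: -0.002
(13.7333, np.float64(-13.569925813900896), np.float64(49.2775489238907))
(13.7833, np.float64(-10.023920399291294), np.float64(49.546318489325095))
w 1.237789395569571 rad/s; now 13.8333
```

```bash

python3 -m pendant '[{"jaw":255,"delta_pos":[0,0,0],"twist":0},{"jaw":255,"delta_pos":[0,0,0],"twist":0},{"jaw":255,"delta_pos":[0,0,0],"twist":0},{"jaw":255,"delta_pos":[0,0,0],"twist":0},{"jaw":255,"delta_pos":[0,0,0],"twist":0},{"jaw":255,"delta_pos":[0,0,-0.011],"twist":0},{"jaw":255,"delta_pos":[0,0,0],"twist":0},{"jaw":255,"delta_pos":[0,0,0],"twist":0},{"jaw":255,"delta_pos":[0,0,0],"twist":0},{"jaw":255,"delta_pos":[0,0,0],"twist":0}]'
python3 obs.py k 4
```

```text
time: 14.67
position: [432.4, 8.8, 52.0]
ee_rot: [-0.696, 0.124, -0.125, 0.696]
contact_force: [-0.6, 0.7, 10.0]
opening: 0.001
(14.6667, np.float64(23.602518458547255), np.float64(50.822787264123384))
(14.7167, np.float64(23.602518458547255), np.float64(50.822787264123384))
(14.7667, np.float64(23.4049566610341), np.float64(50.79751984924162))
(14.8167, np.float64(23.510059816892287), np.float64(50.94639502390845))
w -0.016578453998329273 rad/s; now 14.8667
```

```bash

python3 -m pendant '[{"jaw":255,"delta_pos":[0,0,0],"twist":0},{"jaw":255,"delta_pos":[0,0,0],"twist":0},{"jaw":255,"delta_pos":[0,0,0.004],"twist":0},{"jaw":255,"delta_pos":[0,0,0.01],"twist":0},{"jaw":255,"delta_pos":[0,0,0.03],"twist":0},{"jaw":255,"delta_pos":[0,0,0.03],"twist":0},{"jaw":255,"delta_pos":[0,0,0.03],"twist":0},{"jaw":255,"delta_pos":[0,0,0],"twist":0},{"jaw":255,"delta_pos":[0,0,0],"twist":0}]'
python3 obs.py l 4
python3 - <<'E'
from h import *
d=robot.get_image("top");cv2.imwrite("pics/top9.png",cv2.resize(d["frame"][130:320,220:450],None,fx=3,fy=3))
E
```

```text
time: 15.62
position: [432.5, 8.8, 156.8]
ee_rot: [-0.696, 0.123, -0.126, 0.696]
contact_force: [-0.5, -0.3, -0.3]
opening: 0.002
(15.6167, np.float64(27.4379823782256), np.float64(50.4355807846631))
(15.6667, np.float64(27.4379823782256), np.float64(50.4355807846631))
(15.7167, np.float64(27.4379823782256), np.float64(50.4355807846631))
(15.7667, np.float64(27.4379823782256), np.float64(50.4355807846631))
w -1.010703147901394e-15 rad/s; now 15.8167
```

View pics/ol_3.png

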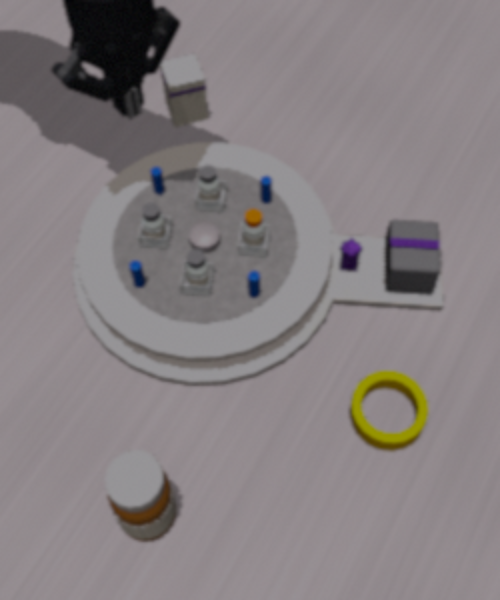

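View pics/top9.png

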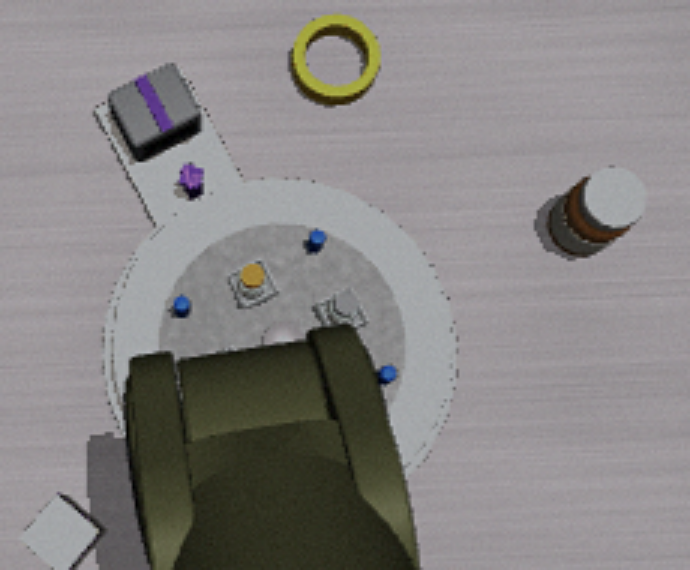

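```bash
python3 -c "
from rig import robot
print(robot.hand_in())"
```

```text
the job is handed in; nothing more can be done
None
```

The job is handed in with the wheel at rest and the orange-capped vial in line with the pointer. No verdict was reported, so the results below are from my own checks.

- **First flick:** Before spinning, I felt for the deck with the fingertip; contact came at a TCP height of about 56 mm, as expected. I then flicked the wheel anticlockwise by a post to about 1.6 rad/s. The orange vial ran freely past the pointer at about 1.15 rad/s and on to the far side at about 0.75 rad/s.
- **Second flick:** The drag was higher than I had planned for, about 0.15 rad/s². The wheel would have stopped before reaching the pointer again. I therefore pushed a post a second time while it was still turning, after it had been on the far side untouched, which brought it back to about 1.4 rad/s.
- **Braking:** On the next pass I pressed the bare ring with about 10 N. The wheel stopped at the first attempt, with the vial at 23.5° while held; the pointer is at about 25.7°.
- **Last checks:** When I lifted the finger the wheel shifted by about 4°, then stood still in four pictures in a row at 27.4°. That is about 1.5 mm off the pointer line, against the 12 mm allowed. The vials stand in their pockets, and the carton, jar and tape roll look unmoved by eye; I did not measure them again. In the top view the arm hid part of the wheel, so the scene camera is the only full view behind these checks. The finger ended clear of everything, at about 15.8 s.

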